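# Sweep open the turn buttons of a picture frame

### The arm

A 6-joint arm with a two-finger parallel gripper is mounted at the origin on a cart in front of the work surface, level with it; the furniture and walls round the work are solid. World frame = base frame: x ahead of the robot, y to its left, z up, the work surface at z = 0. Lengths are in m, angles in rad, forces in N, time in s.
With the tool pointing down it reaches from about 0.325 to 0.9 m from the base axis. Payload 3.5 kg.
Tool frame: the origin (TCP) lies at the very end of the fingers, on their centre line; the grasp point (between the pads) lies grasp_offset behind it (grasp_offset is the distance from the TCP to the grasp point, in m); x points along the fingers, y is the direction in which the jaws open and shut, and the axes are right-handed (so a half turn about x gives the same grasp; the last joint's range is limited). The gripper opens to 85 mm and grips with 20 to 120 N. Pads are 22 mm wide; open, the fingers measure 114 mm over their backs; the gripper's body (76 mm by 85 mm) begins 54 mm behind the grasp point. The pads swing forward as they close: fully open they stand 13 mm farther back than shut.
Start: joints at [1.057, 0.276, -0.026, 1.268, 0, 1.467], TCP at [0.25, 0.573, 0.231] pointing down, gripper open.
Joint ranges: [-3.12, 3.12], [-0.85, 1.88], [-1.08, 1.24], [-1.95, 2.15], [-1.57, 1.53], [-3.14, 3.14]. Speed limits (rad/s): [2.57, 2.57, 3.14, 3.14, 3.14, 3.14].

### API

Orientations are given as a unit quaternion [w, x, y, z].
In Python, from workcell import read_state, capture, camera_params, sign_off, search_frame, outline_of, grasp_offset gives the robot as it stands.
- The arm moves only by the tool play_rows, never from a script. Its argument "commands" is a list of rows, each an object of numbers: "x", "y", "z": the shift along the tool's x, y, z in m; "twist": the turn about the tool's x in degrees; "grip": the opening, from -1 (shut) to 1 (fully open). A call has 1 to 10 rows; each row shifts and turns the commanded pose from where the row before left it, along the tool's axes as they then stand; what a row does not reach is not made up. A row lasts 1/8 s, in which the tool goes at most 62.5 mm and 10.7 degrees, less where a joint would pass 70% of its speed; a pose out of reach is approached as far as the arm can. A call is refused whole if a number of a shift passes 0.0625 or a number of a turn 10.7, either way. A call with a gripper value outside its range is refused whole. The fingers move at their own pace and stop on an object; "newtons" is the grip in N (left out, the last holds). Time passes only in rows, so rows that do not move let the fingers close. It gives the time, the measured TCP pose, the force and the opening at its end, in the units of the state.
- read_state(): the state, without advancing time (a new reading comes with each control period).
- capture(name): name is "scene" or "side" or "wrist"; returns the picture (400x640x3 uint8, red, green, blue); there is no depth.
- camera_params(name): a dict with "intrinsics" (3x3 intrinsics, pixels), "rvec" (rotation vector, rad) and "tvec" (3), from world to camera coordinates, as OpenCV has them; the wrist camera has in their place "mount" (4x4, takes a point from camera to tool coordinates, whose origin is the TCP and whose axes are the tool frame's). Camera axes: x right, y down, z forward; pixel columns grow to the right and rows downward; lengths in m; the calibration is good to about 2 mm. A picture is of the moment at which its call begins: read the wrist's pose just before it. camera_params takes no time and is no camera call.
- sign_off(): hands the job in, once; it reports no verdict.
Trained networks look in the newest picture that a camera, given by its name, has taken for a name from the list of things; names that differ only in an ending like _2 or _b are one class to them, and where a whole thing is asked for, a point or a joint stands for the part that bears it (a point fixed in the world has none). Each returns a list of dicts, best first, with "score" (0 to 1); they miss things now and then, are a little off and sometimes report something else, mostly with a low value. They report only what shows in the picture. A call takes as long as a camera call. They do not tell look-alikes from the thing itself.
- search_frame(camera, target): "xyz" ([x, y, z] in m, in the coordinates of the camera as it stood for that picture, good to about 4 mm: the middle of the surface that is visible of it).
- outline_of(camera, target): "mask" (400x640 bool, what is visible of it).
The state is a dict: "clock": time; "joint_positions": joint angles; "joint_vel": joint speeds; "joint_efforts": joint torques, N m; "eef_pos": TCP position; "ee_rot": TCP orientation; "wrist_force": force on the tool from outside, world axes, zero at the start; "moment": the same for the moment, N m; "opening": opening from 0.0 (shut) to 1.0 (fully open).
Only numpy, scipy, OpenCV 4.12 (cv2) and the standard library are available. Lean on these libraries where they do the work, as an engineer would, in place of code of your own. Each camera call takes 0.05 s, during which the arm holds its last target.

### The job

Free the backing board of the face-down picture frame: with the closed fingertips just above the board, trace along the row of four brass turn buttons from the white-dot end to the red-dot end, sweeping each in turn round until it lies along the wooden side with its tip towards the red dot. Touch gently and only push; leave the board in the frame with the leather block on it, disturb nothing else, and finish with the hand clear.

Things in the scene. Friction and masses are not known exactly. Their poses are not given: they have to be found in the camera images.
- frame: Dark brown wooden picture frame, face down, fixed to the worktop: 200 mm (x) by 360 mm (y), 22 mm high, wood 40 mm wide all round. Origin: centre of its underside. x points away from the robot, y along the row of four closed buttons; turned up to 0.35 rad. They pivot on the near side at x = -73 mm; the board begins at x = -60 mm. Buttons on the other three sides are open and fixed already.
- red_dot_top (a point): Top centre of the red plastic dot, 16 mm across and 4 mm high, stuck on the frame's near side beyond one end of the row (at frame x = -89 mm, y = +168 or -168 mm, it varies).
- white_dot_top (a point): Top centre of the white dot of the same size beyond the other end of the row.
- backing_board: The backing board, origin at the centre of its underside: a loose cardboard-brown board 117 x 277 mm, 10 mm thick, lying in the frame, its top 20 mm above the worktop (2 mm below the frame's top). It has 1.5 mm play all round.
- leather_block (a point): A loose brown leather-covered block, 41 x 62 x 22 mm, resting on the board, beyond its middle from the row. Point: half-way up its centre. To be left alone.
- button_1 (a joint): Swivel of brass turn button 1 (at frame y = -112.5 mm), a flat bar 44 mm long, 10 mm wide, 23 to 36 mm above the worktop (upper 8 mm a ridge). Rad: 0 points straight in over the board (frame +x), +1.57 lies along the frame, tip towards frame +y, -1.57 towards -y; stops at +-1.7. Starts within 0.3 of 0; about 0.03 N m of friction; stays where left.
- pivot_1 (a point): Point on the vertical swivel axis of button 1, 36 mm above the worktop. A round eye and screw head 13 mm across stand there, up to 30.5 mm above the worktop.
- tip_1 (a point): End of button 1's bar, on its middle line, at the top of its ridge, 44 mm from its pivot.
- button_2 (a joint): Swivel of brass turn button 2 (at frame y = -37.5 mm), a flat bar 44 mm long, 10 mm wide, 23 to 36 mm above the worktop (upper 8 mm a ridge). Rad: 0 points straight in over the board (frame +x), +1.57 lies along the frame, tip towards frame +y, -1.57 towards -y; stops at +-1.7. Starts within 0.3 of 0; about 0.03 N m of friction; stays where left.
- pivot_2 (a point): Point on the vertical swivel axis of button 2, 36 mm above the worktop. A round eye and screw head 13 mm across stand there, up to 30.5 mm above the worktop.
- tip_2 (a point): End of button 2's bar, on its middle line, at the top of its ridge, 44 mm from its pivot.
- button_3 (a joint): Swivel of brass turn button 3 (at frame y = 37.5 mm), a flat bar 44 mm long, 10 mm wide, 23 to 36 mm above the worktop (upper 8 mm a ridge). Rad: 0 points straight in over the board (frame +x), +1.57 lies along the frame, tip towards frame +y, -1.57 towards -y; stops at +-1.7. Starts within 0.3 of 0; about 0.03 N m of friction; stays where left.
- pivot_3 (a point): Point on the vertical swivel axis of button 3, 36 mm above the worktop. A round eye and screw head 13 mm across stand there, up to 30.5 mm above the worktop.
- tip_3 (a point): End of button 3's bar, on its middle line, at the top of its ridge, 44 mm from its pivot.
- button_4 (a joint): Swivel of brass turn button 4 (at frame y = 112.5 mm), a flat bar 44 mm long, 10 mm wide, 23 to 36 mm above the worktop (upper 8 mm a ridge). Rad: 0 points straight in over the board (frame +x), +1.57 lies along the frame, tip towards frame +y, -1.57 towards -y; stops at +-1.7. Starts within 0.3 of 0; about 0.03 N m of friction; stays where left.
- pivot_4 (a point): Point on the vertical swivel axis of button 4, 36 mm above the worktop. A round eye and screw head 13 mm across stand there, up to 30.5 mm above the worktop.
- tip_4 (a point): End of button 4's bar, on its middle line, at the top of its ridge, 44 mm from its pivot.
- tweezers: Steel tweezers 132 mm long, lying, on the worktop away from the frame. Origin: centre of its underside. A bystander.
- bone_folder: Cream bone folder 140 x 22 x 9 mm, lying, on the worktop away from the frame. Origin: centre of its underside. A bystander.
- ochre_jar: Clear jar of ochre powder with a black lid, 52 mm across, 62 mm high, on the worktop away from the frame. Origin: centre of its underside. A bystander.
- blue_jar: Clear jar with blue contents and a white lid, 48 mm across, 58 mm high, on the worktop away from the frame. Origin: centre of its underside. A bystander.
- wax_block: Yellow wax block 40 x 55 x 18 mm, on the worktop away from the frame. Origin: centre of its underside. A bystander.
- eraser: Pink and blue eraser 23 x 50 x 13 mm, on the worktop away from the frame. Origin: centre of its underside. A bystander.
Not all that is in view belongs to the job. What is shaped like the part that bears leather_block but blue, pink or purple is not meant.

How it is judged:
On the way, in this order (a step that is already met when the one before it is completed fails the run):
1. the first button counted from the white-dot end lies along the frame, its tip towards the red dot (((y of red_dot_top in the frame of frame above 0 m and value of joint button_1 above 1.2 rad) or (y of red_dot_top in the frame of frame below 0 m and value of joint button_4 below -1.2 rad))), for 0.1 s.
2. the second button counted from the white-dot end lies along the frame, its tip towards the red dot (((y of red_dot_top in the frame of frame above 0 m and value of joint button_2 above 1.2 rad) or (y of red_dot_top in the frame of frame below 0 m and value of joint button_3 below -1.2 rad))), for 0.1 s.
3. the third button counted from the white-dot end lies along the frame, its tip towards the red dot (((y of red_dot_top in the frame of frame above 0 m and value of joint button_3 above 1.2 rad) or (y of red_dot_top in the frame of frame below 0 m and value of joint button_2 below -1.2 rad))), for 0.1 s.
4. the last button counted from the white-dot end lies along the frame, its tip towards the red dot (((y of red_dot_top in the frame of frame above 0 m and value of joint button_4 above 1.2 rad) or (y of red_dot_top in the frame of frame below 0 m and value of joint button_1 below -1.2 rad))), for 0.1 s.
At the end, for the whole second after the job is handed in: All four buttons are turned at least 1.2 rad (69 degrees) from straight in, tips towards the red dot; the board is within 10 mm and the leather block within 15 mm of where they lay, the block still on the board; each bystander is within 20 mm of where it stood (((y of red_dot_top in the frame of frame above 0 m and value of joint each of button_1, button_2, button_3, button_4 above 1.2 rad) or (y of red_dot_top in the frame of frame below 0 m and value of joint each of button_1, button_2, button_3, button_4 below -1.2 rad)) and distance of backing_board from where it was at the start of the episode below 0.01 m and distance of leather_block from where it was at the start of the episode below 0.015 m and z of leather_block in the frame of frame above 0.025 m and distance of each of tweezers, bone_folder, ochre_jar, blue_jar, wax_block, eraser from where it was at the start of the episode below 0.02 m); the robot touches nothing.
It fails at once if the backing board is lifted or shifted by more than 10 mm (distance of backing_board from where it was at the start of the episode above 0.01 m).
It fails at once if the leather block is lifted, carried or knocked by more than 15 mm (distance of leather_block from where it was at the start of the episode above 0.015 m).
It fails at once if a bystander is lifted or moved by more than 20 mm (distance of any of tweezers, bone_folder, ochre_jar, blue_jar, wax_block, eraser from where it was at the start of the episode above 0.02 m).
It fails at once if the robot presses on the frame (with its buttons) or the board with more than 30 N (contact force between any of the fingers, the arm and frame above 30 N or contact force between any of the fingers, the arm and backing_board above 30 N).
It also fails if it takes over 42 s, if anything falls off the work surface, if the arm or the gripper's body presses on something with over 40 N, if the wrist force passes 120 N, or if a joint passes its speed limit or range.

## Working session

There is one attempt and no reset: what is moved stays moved. The work goes in short steps, Python scripts to look and compute and a tool call to move; the robot and the scene stay as the last step left them, time stands still between calls to the robot, and variables do not carry over. Pictures are saved under pics/ and viewed, and the job is handed in when it is done.

Besides the shell and the picture viewer there is one more tool, called after "Request:" as a command line: name --argument value ..., lists and objects as JSON in quotes. play_rows: Moves the arm, as the interface text tells. Its arguments: {"type":"object","properties":{"commands":{"type":"array"},"newtons":{"type":"number"}},"required":["commands"]}

```bash
mkdir -p pics; ls; cat > a.py <<'E'
from workcell import *
import cv2,numpy as np
s=read_state();print({k:np.round(v,3) for k,v in s.items()})
print(grasp_offset)
for c in ["scene","side","wrist"]:
    im=capture(c);cv2.imwrite(f"pics/{c}0.png",im[:,:,::-1]);p=camera_params(c);print(c,{k:np.round(v,4).tolist() for k,v in p.items()})
E
python3 a.py
```

```text
pics
{'clock': np.float64(0.0), 'joint_positions': array([ 1.057,  0.277, -0.028,  1.268, -0.   ,  1.467]), 'joint_vel': array([-0.001, -0.001,  0.001,  0.   , -0.   ,  0.   ]), 'joint_efforts': array([-2.0000e-03, -4.4551e+01,  2.9520e+01,  1.6000e-02, -0.0000e+00,
        0.0000e+00]), 'eef_pos': array([0.249, 0.572, 0.23 ]), 'ee_rot': array([ 0.692,  0.143,  0.692, -0.145]), 'wrist_force': array([ 0.326, -0.692, -0.146]), 'moment': array([-0.02 , -0.   , -0.051]), 'opening': np.float64(1.001)}
0.0187
scene {'intrinsics': [[432.5742, 0.0, 318.6334], [0.0, 432.5742, 196.4763], [0.0, 0.0, 1.0]], 'rvec': [0.9813, -2.3844, 1.0895], 'tvec': [0.5483, 0.2208, 1.4856]}
side {'intrinsics': [[424.4408, 0.0, 319.9185], [0.0, 424.4408, 200.5196], [0.0, 0.0, 1.0]], 'rvec': [2.258, -0.0848, 0.0667], 'tvec': [-0.5848, 0.1534, 1.1434]}
wrist {'intrinsics': [[277.5265, 0.0, 321.3511], [0.0, 277.5265, 201.9263], [0.0, 0.0, 1.0]], 'mount': [[0.0, -0.3101, 0.9507, -0.1435], [1.0, 0.0005, 0.0001, 0.0011], [-0.0005, 0.9507, 0.3101, -0.0805], [0.0, 0.0, 0.0, 1.0]]}
```

View pics/scene0.png

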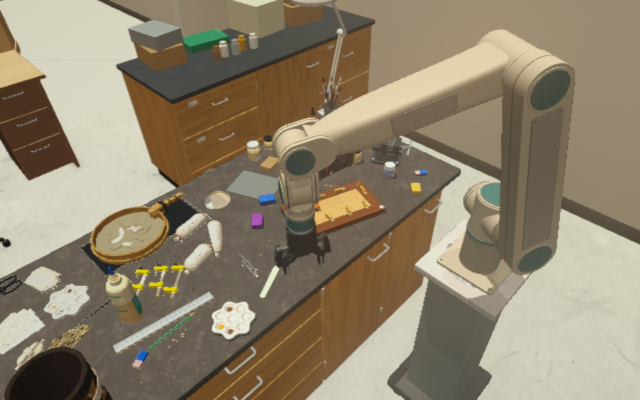

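View pics/side0.png

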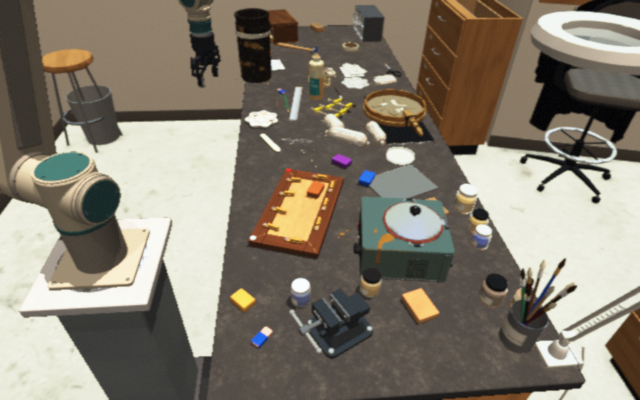

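View pics/wrist0.png

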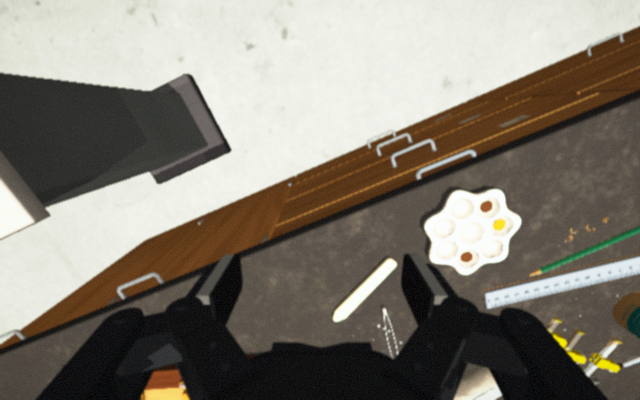

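Side view: the frame is around (297,212). There is a white dot near (253,238) and a possible red dot near (290,172). Block candidates are the brown one on the board at (315,188), the blue at (367,178) and the purple at (342,160); I choose the brown one. Next is a close crop and the measurement.

```bash
cat > h.py <<'E'
from workcell import *
import cv2,numpy as np
from scipy.spatial.transform import Rotation as R
def cam(c,st=None):
    p=camera_params(c);K=np.array(p['intrinsics'])
    if c=='wrist':
        q=np.array(st['ee_rot']);T=np.eye(4);T[:3,:3]=R.from_quat(q[[1,2,3,0]]).as_matrix();T[:3,3]=st['eef_pos']
        W=T@np.array(p['mount']);return K,W
    Rm=cv2.Rodrigues(np.array(p['rvec'],float))[0];W=np.eye(4);W[:3,:3]=Rm.T;W[:3,3]=-Rm.T@np.array(p['tvec']).ravel();return K,W
def toworld(W,x): return W[:3,:3]@np.array(x)+W[:3,3]
def plane(K,W,u,v,z):
    d=W[:3,:3]@np.linalg.inv(K)@np.array([u,v,1.]);return W[:3,3]+d*(z-W[2,3])/d[2]
def proj(K,W,P):
    c=W[:3,:3].T@(np.array(P)-W[:3,3]);c=K@c;return c[:2]/c[2]
E
cat > b.py <<'E'
from h import *
im=capture("side");K,W=cam("side")
print("cam",W[:3,3])
cv2.imwrite("pics/side_crop.png",cv2.resize(im[150:270,230:370],None,fx=5,fy=5,interpolation=2)[:,:,::-1])
for t in ["frame","red_dot_top","white_dot_top","backing_board","leather_block","pivot_1","tip_1","tweezers","bone_folder","ochre_jar","blue_jar","wax_block","eraser"]:
    for d in search_frame("side",t)[:5]:
        x=np.array(d['xyz']);print(t,round(d['score'],2),toworld(W,x).round(3),(K@x/x[2])[:2].round(0))
E
python3 b.py
```

```text
cam [ 0.50020695 -0.83082492  0.85582207]
frame 0.71 [0.521 0.096 0.02 ] [295. 220.]
red_dot_top 0.44 [0.589 0.212 0.046] [315. 188.]
white_dot_top 0.69 [ 0.431 -0.28   0.012] [261. 336.]
backing_board 0.95 [0.533 0.125 0.019] [299. 213.]
leather_block 0.76 [0.697 0.397 0.019] [342. 161.]
leather_block 0.51 [0.588 0.214 0.047] [315. 187.]
leather_block 0.46 [0.765 0.289 0.023] [366. 177.]
pivot_1 0.72 [0.52  0.094 0.02 ] [295. 220.]
tip_1 0.56 [0.452 0.06  0.031] [271. 226.]
tip_1 0.48 [0.525 0.283 0.028] [294. 180.]
tip_1 0.45 [0.505 0.211 0.028] [288. 194.]
tip_1 0.41 [0.477 0.131 0.027] [280. 211.]
tweezers 0.49 [0.55  0.567 0.003] [298. 140.]
ochre_jar 0.74 [ 0.69  -0.171  0.046] [368. 282.]
blue_jar 0.91 [ 0.524 -0.186  0.044] [300. 291.]
blue_jar 0.25 [0.478 0.131 0.028] [280. 211.]
wax_block 0.67 [ 0.382 -0.181  0.013] [242. 301.]
eraser 0.6 [ 0.691 -0.169  0.046] [368. 282.]
eraser 0.49 [ 0.434 -0.285  0.012] [263. 338.]
```

View pics/side_crop.png

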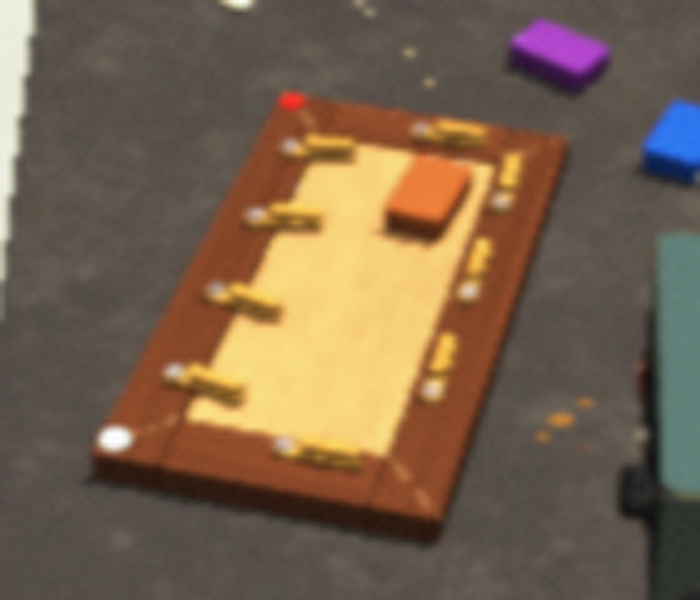

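The crop shows the red dot at crop (292,101), side pixel (288,170), and the white dot at crop (115,438), side pixel (253,238). The brown block is on the board. The blue and purple look-alikes lie off the frame. Now I'll fit the frame.

```bash
cat > c.py <<'E'
from h import *
from scipy.optimize import least_squares
K,W=cam("side")
px=lambda u,v:np.array([230+(u+.5)/5-.5,150+(v+.5)/5-.5])
obs=[((-.089,.168,.026),px(292,101)),((-.089,-.168,.026),px(115,438)),((.1,.18,.022),px(568,140)),((.1,-.18,.022),px(440,518)),((-.1,-.18,.022),px(97,460))]
def wp(p,P): c,s=np.cos(p[2]),np.sin(p[2]);return np.array([p[0]+c*P[0]-s*P[1],p[1]+s*P[0]+c*P[1],P[2]])
f=lambda p:np.concatenate([proj(K,W,wp(p,P))-o for P,o in obs])
r=least_squares(f,[.52,.1,0.]);p=r.x;print(p,r.fun.round(2))
np.save("frame.npy",p)
c,s=np.cos(p[2]),np.sin(p[2])
def inv(q): d=q[:2]-p[:2];return np.array([c*d[0]+s*d[1],-s*d[0]+c*d[1]])
for n,u,v,z in [("tip1",240,390,.034),("tip2",280,308,.034),("tip3",320,217,.034),("tip4",354,147,.034),("piv1",174,372,.0305),("piv4",290,147,.0305),("piv2",215,291,.0305),("endpiv",285,446,.0305),("endtip",360,460,.036),("blockTop",435,188,.042)]:
    print(n,inv(plane(K,W,*px(u,v),z)).round(4))
q=np.array(read_state()['ee_rot']);print(R.from_quat(q[[1,2,3,0]]).as_matrix().round(3))
E
python3 c.py
```

```text
[ 0.53911196  0.15617807 -0.3157641 ] [-0.24 -0.14  0.42  0.32  0.26 -0.55  0.7   0.73 -1.15 -0.78]
tip1 [-0.0324 -0.1208]
tip2 [-0.0311 -0.0474]
tip3 [-0.0322  0.0417]
tip4 [-0.031   0.1175]
piv1 [-0.0748 -0.1123]
piv4 [-0.0725  0.1114]
piv2 [-0.0745 -0.0384]
endpiv [ 0.0039 -0.1541]
endtip [ 0.0482 -0.1596]
blockTop [0.0324 0.0784]
[[ 0.     0.399  0.917]
 [ 0.     0.917 -0.399]
 [-1.     0.    -0.   ]]
```

Frame yaw is about -0.316 and the red dot is at the +y end, so I sweep buttons 1→4, each turning positive. Now I'll shut the fingers and move over the frame for a wrist check.

Request:
play_rows --commands '[{"x": 0, "y": -0.0266, "z": 0.0432, "grip": -1}, {"y": -0.0266, "z": 0.0432, "grip": -1}, {"y": -0.0266, "z": 0.0432, "grip": -1}, {"y": -0.0266, "z": 0.0432, "grip": -1}, {"y": -0.0266, "z": 0.0432, "grip": -1}, {"y": -0.0266, "z": 0.0432, "grip": -1}, {"y": -0.0266, "z": 0.0432, "grip": -1}, {"y": -0.0266, "z": 0.0432, "grip": -1}, {"y": -0.0266, "z": 0.0432, "grip": -1}, {"y": -0.0266, "z": 0.0432, "grip": -1}]' --newtons 20

```text
invalid input at $.commands[0]: expected keys x, y, z, twist, grip
```

Request:
play_rows --commands '[{"twist": -5.4, "grip": -1}, {"grip": -1}, {"grip": -1}, {"grip": -1}]'

```text
invalid input at $.commands[0]: expected keys x, y, z, twist, grip
```

```bash
cat > d.py <<'E'
from h import *
s=read_state();print(s['clock'],np.round(s['eef_pos'],4),s['opening'])
q=np.array(s['ee_rot']);M=R.from_quat(q[[1,2,3,0]]).as_matrix();print(M.round(3))
im=capture("wrist");K,W=cam("wrist",s);p=np.load("frame.npy")
cv2.imwrite("pics/wrist1.png",im[:,:,::-1])
o=cv2.resize(im,None,fx=1.25,fy=1.25)[:,:,::-1].copy()
def wp(P): c,t=np.cos(p[2]),np.sin(p[2]);return np.array([p[0]+c*P[0]-t*P[1],p[1]+t*P[0]+c*P[1],P[2]])
for P in [(-.089,.168,.026),(-.089,-.168,.026),(.1,.18,.022),(.1,-.18,.022),(-.1,-.18,.022),(-.1,.18,.022)]+[(-.073,y,.0305) for y in (-.1125,-.0375,.0375,.1125)]:
    a=proj(K,W,wp(P));print(P,a.round(1));cv2.drawMarker(o,tuple(int(v*1.25) for v in a),(255,255,0),cv2.MARKER_CROSS,9,1)
cv2.imwrite("pics/wrist1m.png",o)
E
python3 d.py
```

```text
0.85 [0.2496 0.573  0.2313] 1.001421256950391
[[ 0.     0.399  0.917]
 [ 0.     0.917 -0.399]
 [-1.     0.    -0.   ]]
(-0.089, 0.168, 0.026) [255.3 371.3]
(-0.089, -0.168, 0.026) [ 58.2 385.6]
(0.1, 0.18, 0.022) [279.  445.4]
(0.1, -0.18, 0.022) [ 92.3 457.5]
(-0.1, -0.18, 0.022) [ 51.  379.1]
(-0.1, 0.18, 0.022) [261.9 363.6]
(-0.073, -0.1125, 0.0305) [ 91.4 392.9]
(-0.073, -0.0375, 0.0305) [134.9 389.8]
(-0.073, 0.0375, 0.0305) [178.9 386.6]
(-0.073, 0.1125, 0.0305) [223.2 383.4]
```

View pics/wrist1m.png

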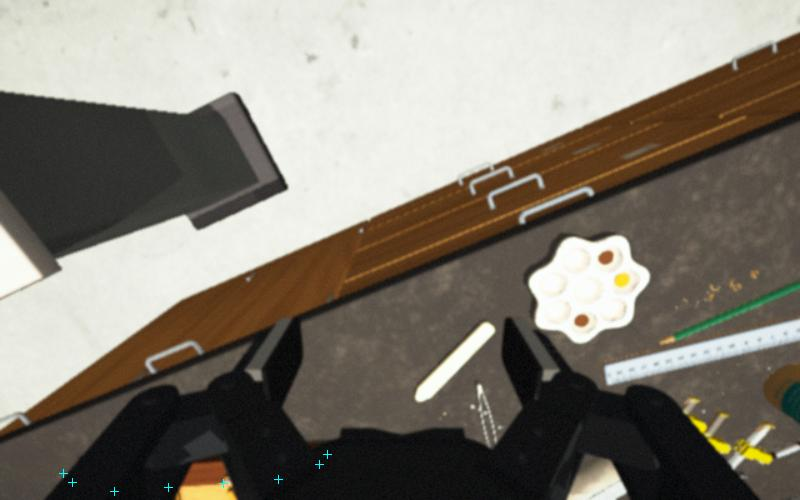

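The move was refused because every row needs all the keys. The picture is still the start view, with the frame's corner at about (200,480). I'll send it again.

Request:
play_rows --commands '[{"x": 0, "y": -0.0266, "z": 0.0432, "twist": 0, "grip": -1}, {"x": 0, "y": -0.0266, "z": 0.0432, "twist": 0, "grip": -1}, {"x": 0, "y": -0.0266, "z": 0.0432, "twist": 0, "grip": -1}, {"x": 0, "y": -0.0266, "z": 0.0432, "twist": 0, "grip": -1}, {"x": 0, "y": -0.0266, "z": 0.0432, "twist": 0, "grip": -1}, {"x": 0, "y": -0.0266, "z": 0.0432, "twist": 0, "grip": -1}, {"x": 0, "y": -0.0266, "z": 0.0432, "twist": 0, "grip": -1}, {"x": 0, "y": -0.0266, "z": 0.0432, "twist": 0, "grip": -1}, {"x": 0, "y": -0.0266, "z": 0.0432, "twist": 0, "grip": -1}, {"x": 0, "y": -0.0266, "z": 0.0432, "twist": 0, "grip": -1}]' --newtons 20

```text
clock: 2.15
eef_pos: [0.5404, 0.1552, 0.2315]
ee_rot: [0.692, 0.144, 0.692, -0.144]
wrist_force: [0.8, 0.3, -0.0]
opening: 0.002
```

Request:
play_rows --commands '[{"x": 0, "y": 0, "z": 0, "twist": -5.4, "grip": -1}, {"x": 0, "y": 0, "z": 0, "twist": 0, "grip": -1}, {"x": 0, "y": 0, "z": 0, "twist": 0, "grip": -1}]'

```text
clock: 2.52
eef_pos: [0.5391, 0.157, 0.2313]
ee_rot: [0.698, 0.112, 0.698, -0.112]
wrist_force: [-0.9, 0.5, 0.1]
opening: 0.003
```

```bash
python3 d.py
```

```text
2.525 [0.5391 0.157  0.2313] 0.0027695147143514446
[[-0.     0.312  0.95 ]
 [ 0.     0.95  -0.312]
 [-1.    -0.    -0.   ]]
(-0.089, 0.168, 0.026) [461.4 103.9]
(-0.089, -0.168, 0.026) [177.9 104.1]
(0.1, 0.18, 0.022) [447.7 246.1]
(0.1, -0.18, 0.022) [192.4 246.3]
(-0.1, -0.18, 0.022) [168.   94.4]
(-0.1, 0.18, 0.022) [471.3  94.1]
(-0.073, -0.1125, 0.0305) [224.9 118.3]
(-0.073, -0.0375, 0.0305) [288.1 118.2]
(-0.073, 0.0375, 0.0305) [351.2 118.2]
(-0.073, 0.1125, 0.0305) [414.3 118.1]
```

View pics/wrist1m.png

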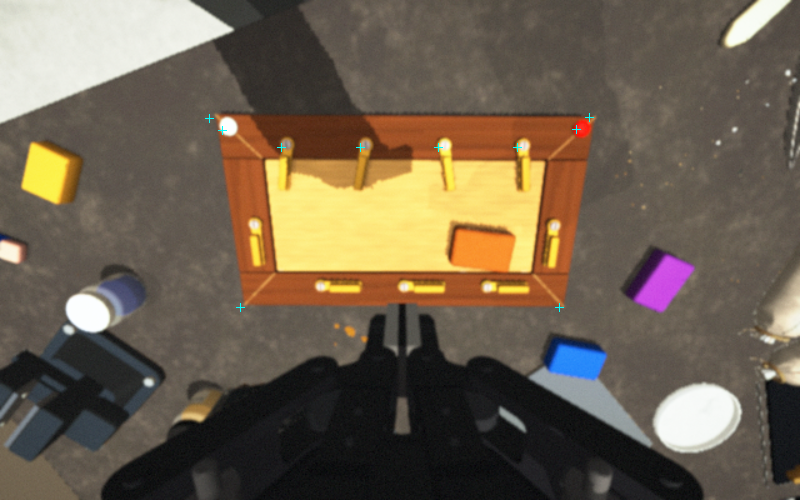

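Wrist view: the white dot is at (228,127), the red dot at (583,128) and the pivots at about (287,146) to (523,146) in the 1.25x picture. The predicted points sit about 4 px to the left, so I'll refine the fit and look at the fingertips.

```bash
cat > e.py <<'E'
from h import *
im=cv2.imread("pics/wrist1.png")
a=cv2.resize(im[85:170,165:485],None,fx=2.5,fy=2.5,interpolation=cv2.INTER_CUBIC)
b=cv2.resize(im[220:330,240:400],None,fx=3.5,fy=3.5,interpolation=cv2.INTER_CUBIC)[:,:560]
o=np.zeros((a.shape[0]+b.shape[0],800,3),np.uint8);o[:a.shape[0],:a.shape[1]]=a;o[a.shape[0]:,:b.shape[1]]=b
print(o.shape,a.shape);cv2.imwrite("pics/e.png",o)
E
python3 e.py
```

```text
(597, 800, 3) (212, 800, 3)
```

View pics/e.png

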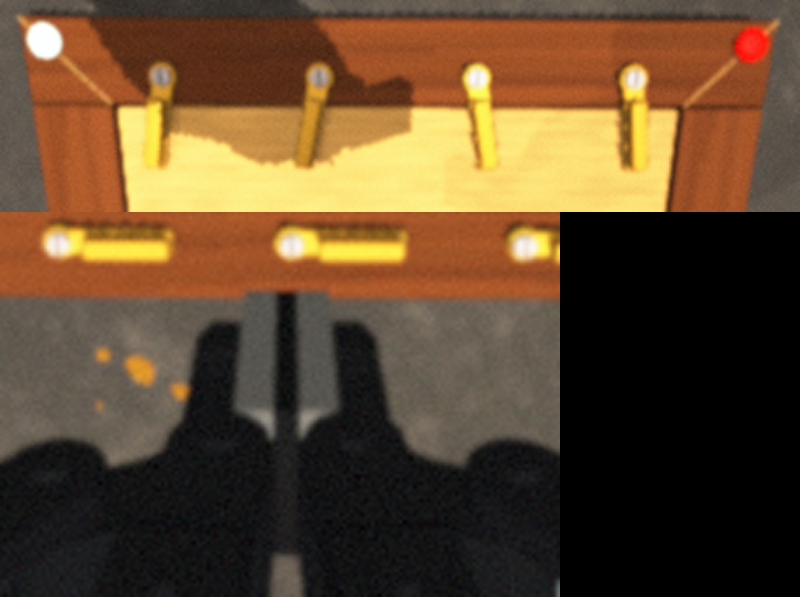

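```bash
cat > f.py <<'E'
from h import *
from scipy.optimize import least_squares
st={'eef_pos':[0.5391,0.157,0.2313],'ee_rot':[0.698,0.112,0.698,-0.112]}
s=read_state();K,W=cam("wrist",s)
px=lambda u,v:np.array([165+(u+.5)/2.5-.5,85+(v+.5)/2.5-.5])
obs=[((-.089,.168,.026),px(751,44)),((-.089,-.168,.026),px(44,41))]+[((-.073,y,.0305),px(u,v)) for y,u,v in [(-.1125,162,76),(-.0375,319,76),(.0375,477,77),(.1125,635,77)]]
def wp(p,P): c,s=np.cos(p[2]),np.sin(p[2]);return np.array([p[0]+c*P[0]-s*P[1],p[1]+s*P[0]+c*P[1],P[2]])
f=lambda p:np.concatenate([proj(K,W,wp(p,P))-o for P,o in obs])
r=least_squares(f,np.load("frame.npy"));p=r.x;print(p,r.fun.round(2))
p0=np.load("frame.npy")
c,sn=np.cos(p[2]),np.sin(p[2])
def inv(q): d=q[:2]-p[:2];return np.array([c*d[0]+sn*d[1],-sn*d[0]+c*d[1]])
print("side fit centre in wrist frame",inv(p0), p0[2]-p[2])
np.save("framew.npy",p)
for n,(u,v),y in [("t1",(153,166),-.1125),("t2",(303,165),-.0375),("t3",(487,168),.0375),("t4",(640,167),.1125)]:
    q=inv(plane(K,W,*px(u,v),.034));print(n,q.round(4),np.arctan2(q[1]-y,q[0]+.073).round(2))
print("tcp",inv(np.array(s['eef_pos'])).round(4))
# side check
E
python3 f.py
```

```text
[ 0.53771798  0.16182729 -0.31955754] [ 0.9  -0.44 -0.5  -0.29 -0.57  0.11 -0.04  0.34  0.07  0.17  0.15  0.41]
side fit centre in wrist frame [ 0.00309809 -0.00492532] 0.0037934418703252093
t1 [-0.0313 -0.1192] -0.16
t2 [-0.032  -0.0461] -0.21
t3 [-0.0309  0.0436] 0.14
t4 [-0.0316  0.1182] 0.14
tcp [ 0.0027 -0.004 ]
```

Request:
play_rows --commands '[{"x": 0.034, "y": -0.035, "z": -0.0125, "twist": 0, "grip": -1}, {"x": 0.034, "y": -0.035, "z": -0.0125, "twist": 0, "grip": -1}, {"x": 0.034, "y": -0.035, "z": -0.0125, "twist": 0, "grip": -1}, {"x": 0.034, "y": -0.035, "z": -0.0125, "twist": 0, "grip": -1}, {"x": 0, "y": 0, "z": 0, "twist": 0, "grip": -1}, {"x": 0, "y": 0, "z": 0, "twist": 0, "grip": -1}]'

```text
clock: 3.32
eef_pos: [0.4493, 0.0396, 0.096]
ee_rot: [0.699, 0.112, 0.698, -0.111]
wrist_force: [0.4, 0.0, 0.1]
opening: 0.003
```

```bash
cat > g.py <<'E'
import sys
from h import *
p=np.array([.5381,.1602,-.3185])
c,sn=np.cos(p[2]),np.sin(p[2])
def inv(q): d=q[:2]-p[:2];return np.array([c*d[0]+sn*d[1],-sn*d[0]+c*d[1]])
s=read_state();q=np.array(s['ee_rot']);M=R.from_quat(q[[1,2,3,0]]).as_matrix()
print(s['clock'],"frame tcp",inv(s['eef_pos']).round(4),"z",round(s['eef_pos'][2],4),"yaw",np.arctan2(-M[0,1],M[1,1]).round(4),"F",np.round(s['wrist_force'],1))
n=sys.argv[1]
for cm in sys.argv[2:]:
    im=capture(cm)
    if cm=='side': im=cv2.resize(im[150:270,220:360],None,fx=5,fy=5,interpolation=2)
    else: im=cv2.resize(im,None,fx=1.25,fy=1.25)
    cv2.imwrite(f"pics/{cm}_{n}.png",im[:,:,::-1])
E
python3 g.py 2 side wrist
```

```text
3.325 frame tcp [-0.0466 -0.1423] z 0.096 yaw -0.3163 F [0.4 0.  0.1]
```

View pics/side_2.png

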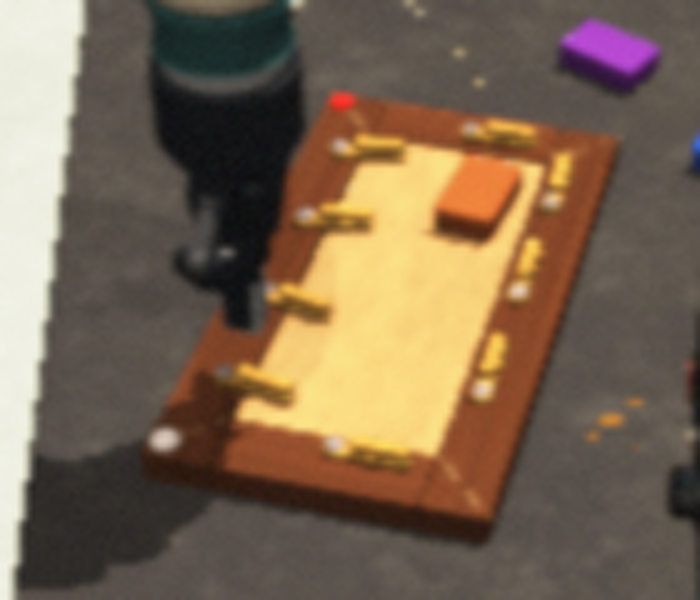

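View pics/wrist_2.png

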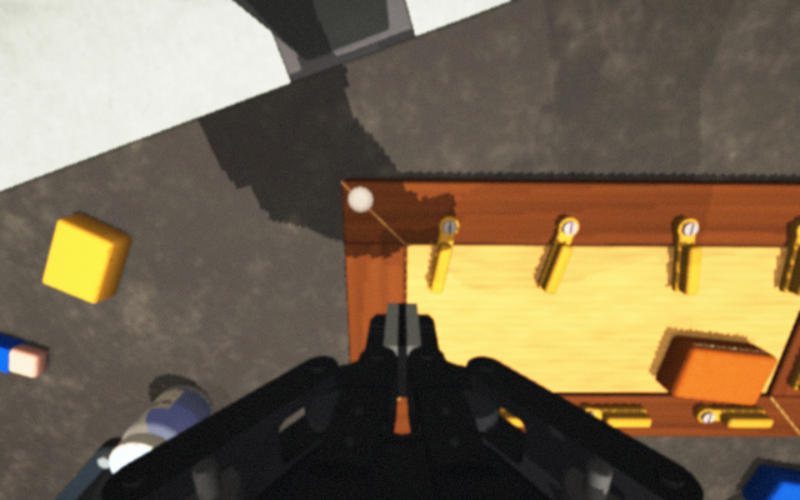

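Wrist picture: fingertips at (400,305), just outside button 1 at (443,255), with the white dot at (360,198). Nothing lies below, so I'll go down.

Request:
play_rows --commands '[{"x": 0.03, "y": 0, "z": 0, "twist": 0, "grip": -1}, {"x": 0.025, "y": 0, "z": 0, "twist": 0, "grip": -1}, {"x": 0.007, "y": 0, "z": 0, "twist": 0, "grip": -1}, {"x": 0.006, "y": 0, "z": 0, "twist": 0, "grip": -1}, {"x": 0, "y": 0, "z": 0, "twist": 0, "grip": -1}, {"x": 0, "y": 0, "z": 0, "twist": 0, "grip": -1}]'

```text
clock: 4.18
eef_pos: [0.4492, 0.0391, 0.0281]
ee_rot: [0.699, 0.111, 0.698, -0.111]
wrist_force: [0.4, 0.2, 0.2]
opening: 0.003
```

```bash
python3 g.py 3 side wrist
```

```text
4.175 frame tcp [-0.0465 -0.1428] z 0.0281 yaw -0.3165 F [0.4 0.2 0.2]
```

View pics/wrist_3.png

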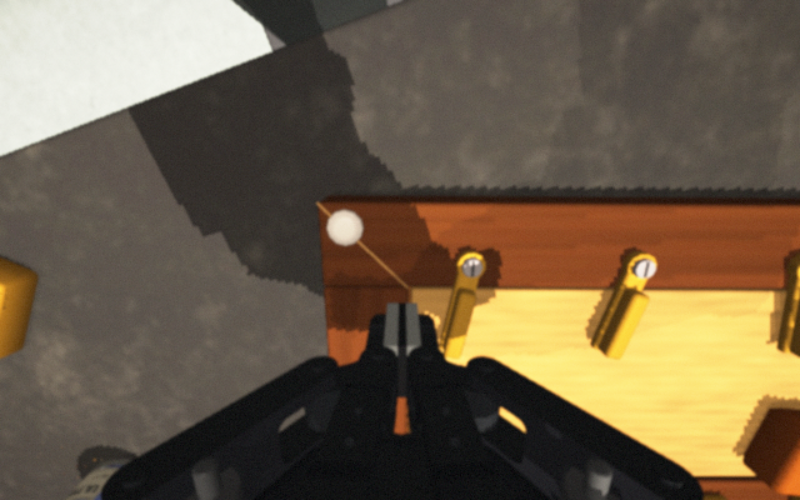

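View pics/side_3.png

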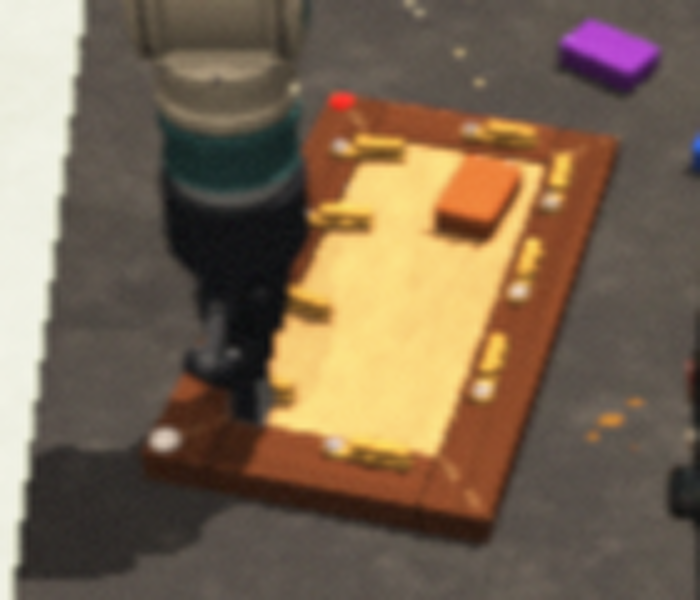

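```bash
cat > k.py <<'E'
from h import *
s=read_state();K,W=cam("wrist",s)
p=np.array([.5381,.1602,-.3185]);c,sn=np.cos(p[2]),np.sin(p[2])
def inv(q): d=q[:2]-p[:2];return np.array([c*d[0]+sn*d[1],-sn*d[0]+c*d[1]])
for n,u,v,z,t in [("white",345,228,.026,(-.089,-.168)),("p1",471,266,.0305,(-.073,-.1125)),("p2",643,268,.0305,(-.073,-.0375)),("corner",318,203,.022,(-.1,-.18)),("tip2",613,346,.034,0)]:
    print(n,inv(plane(K,W,(u+.5)/1.25-.5,(v+.5)/1.25-.5,z)).round(4),t)
M=W@np.linalg.inv(np.array(camera_params("wrist")["mount"]))
for P in [(0,-.007,-.011),(0,.007,-.011),(-.009,.0145,-.011)]:
    print(P,proj(K,W,(M@np.array([*P,1]))[:3])*1.25)
E
python3 k.py
```

```text
white [-0.0907 -0.1662] (-0.089, -0.168)
p1 [-0.0751 -0.1118] (-0.073, -0.1125)
p2 [-0.0743 -0.0372] (-0.073, -0.0375)
corner [-0.1008 -0.178 ] (-0.1, -0.18)
tip2 [-0.0376 -0.0451] 0
(0, -0.007, -0.011) [383.5316612  299.56287227]
(0, 0.007, -0.011) [414.29171268 299.5786354 ]
(-0.009, 0.0145, -0.011) [432.43487321 308.77248619]
```

The fingertips sit about where modelled, and the frame needs a shift of about 1.5 mm. Now I'll sweep button 1: +45 mm in y, then diagonally inward.

Request:
play_rows --commands '[{"x": 0, "y": 0.009, "z": 0, "twist": 0, "grip": -1}, {"x": 0, "y": 0.009, "z": 0, "twist": 0, "grip": -1}, {"x": 0, "y": 0.009, "z": 0, "twist": 0, "grip": -1}, {"x": 0, "y": 0.009, "z": 0, "twist": 0, "grip": -1}, {"x": 0, "y": 0.009, "z": 0, "twist": 0, "grip": -1}, {"x": 0, "y": 0.006, "z": -0.005, "twist": 0, "grip": -1}, {"x": 0, "y": 0.006, "z": -0.005, "twist": 0, "grip": -1}, {"x": 0, "y": 0, "z": 0, "twist": 0, "grip": -1}, {"x": 0, "y": 0, "z": 0, "twist": 0, "grip": -1}]'

```text
clock: 5.4
eef_pos: [0.4561, 0.0967, 0.0272]
ee_rot: [0.698, 0.112, 0.699, -0.111]
wrist_force: [0.7, 0.1, -0.1]
opening: 0.001
```

```bash
sed -i 's/p=np.array(.*/p=np.array([.5370,.1616,-.3185])/' g.py k.py; python3 g.py 4 wrist
```

```text
5.4 frame tcp [-0.0565 -0.0869] z 0.0272 yaw -0.3163 F [ 0.7  0.1 -0.1]
```

View pics/wrist_4.png

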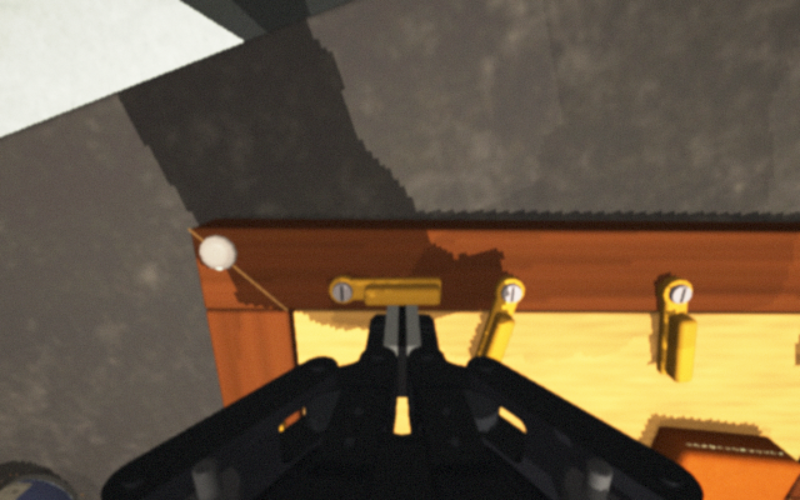

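Button 1, from (340,291) to (440,291), now lies along the side with its tip towards the red dot. I'll repeat with a 75 mm pitch for button 2.

Request:
play_rows --commands '[{"x": 0, "y": 0.008, "z": 0.005, "twist": 0, "grip": -1}, {"x": 0, "y": 0.008, "z": 0.005, "twist": 0, "grip": -1}, {"x": 0, "y": 0.0095, "z": 0, "twist": 0, "grip": -1}, {"x": 0, "y": 0.0095, "z": 0, "twist": 0, "grip": -1}, {"x": 0, "y": 0.0095, "z": 0, "twist": 0, "grip": -1}, {"x": 0, "y": 0.0095, "z": 0, "twist": 0, "grip": -1}, {"x": 0, "y": 0.009, "z": 0, "twist": 0, "grip": -1}, {"x": 0, "y": 0.006, "z": -0.005, "twist": 0, "grip": -1}, {"x": 0, "y": 0.006, "z": -0.005, "twist": 0, "grip": -1}, {"x": 0, "y": 0, "z": 0, "twist": 0, "grip": -1}]'

```text
clock: 6.7
eef_pos: [0.4794, 0.1687, 0.0274]
ee_rot: [0.698, 0.112, 0.699, -0.111]
wrist_force: [-0.0, 0.2, -0.7]
opening: 0.0
```

Request:
play_rows --commands '[{"x": 0, "y": 0, "z": 0, "twist": 0, "grip": -1}]'

```text
clock: 6.82
eef_pos: [0.4795, 0.168, 0.0273]
ee_rot: [0.698, 0.112, 0.699, -0.111]
wrist_force: [-0.4, 0.1, -1.0]
opening: -0.001
```

```bash
python3 g.py 5 wrist
```

```text
6.825 frame tcp [-0.0566 -0.0119] z 0.0273 yaw -0.3163 F [-0.4  0.1 -1. ]
```

View pics/wrist_5.png

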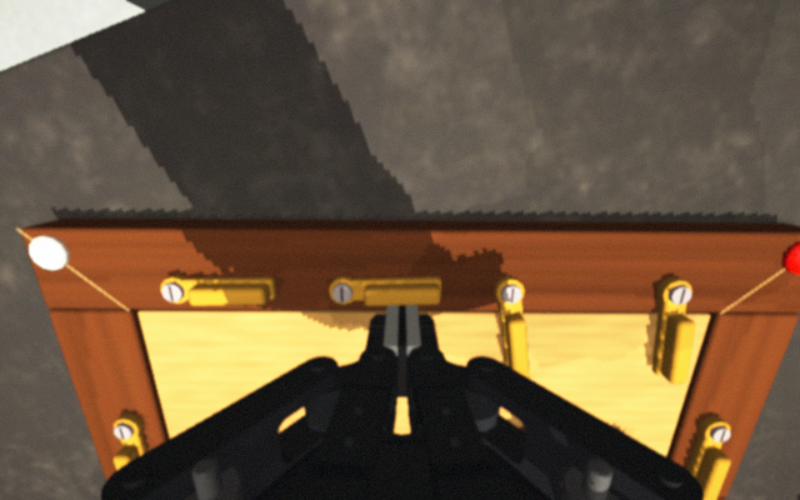

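Buttons 1 and 2, at (220,291) and (390,291), lie along the side. Button 3 is next.

Request:
play_rows --commands '[{"x": 0, "y": 0.008, "z": 0.005, "twist": 0, "grip": -1}, {"x": 0, "y": 0.008, "z": 0.005, "twist": 0, "grip": -1}, {"x": 0, "y": 0.0095, "z": 0, "twist": 0, "grip": -1}, {"x": 0, "y": 0.0095, "z": 0, "twist": 0, "grip": -1}, {"x": 0, "y": 0.0095, "z": 0, "twist": 0, "grip": -1}, {"x": 0, "y": 0.0095, "z": 0, "twist": 0, "grip": -1}, {"x": 0, "y": 0.009, "z": 0, "twist": 0, "grip": -1}, {"x": 0, "y": 0.006, "z": -0.005, "twist": 0, "grip": -1}, {"x": 0, "y": 0.006, "z": -0.005, "twist": 0, "grip": -1}, {"x": 0, "y": 0, "z": 0, "twist": 0, "grip": -1}]'

```text
clock: 8.12
eef_pos: [0.503, 0.2401, 0.0275]
ee_rot: [0.698, 0.112, 0.698, -0.111]
wrist_force: [-0.1, 0.6, 0.1]
opening: -0.001
```

Request:
play_rows --commands '[{"x": 0, "y": 0, "z": 0, "twist": 0, "grip": -1}]'

```text
clock: 8.25
eef_pos: [0.5029, 0.2393, 0.0273]
ee_rot: [0.698, 0.112, 0.698, -0.111]
wrist_force: [0.7, -0.1, -0.0]
opening: 0.001
```

```bash
python3 g.py 6 wrist
```

```text
8.25 frame tcp [-0.0567  0.0631] z 0.0273 yaw -0.3162 F [ 0.7 -0.1 -0. ]
```

View pics/wrist_6.png

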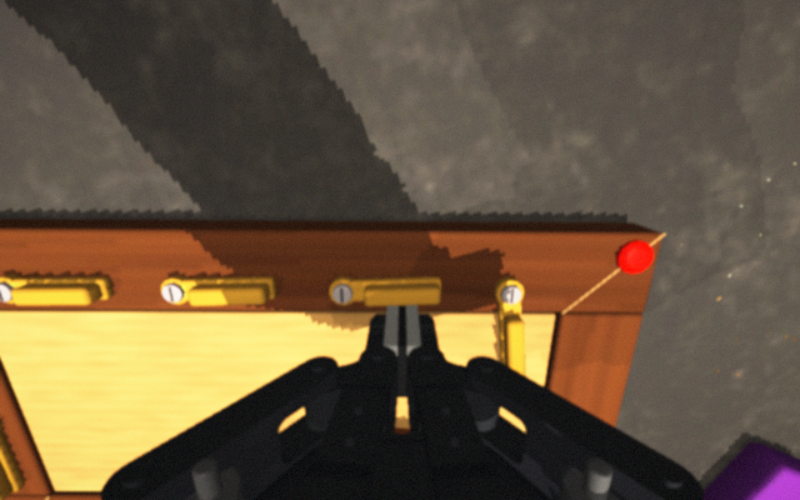

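Buttons 1–3 are along the side (button 3 spans (340,291) to (440,291)). The last one is next.

Request:
play_rows --commands '[{"x": 0, "y": 0.008, "z": 0.005, "twist": 0, "grip": -1}, {"x": 0, "y": 0.008, "z": 0.005, "twist": 0, "grip": -1}, {"x": 0, "y": 0.0095, "z": 0, "twist": 0, "grip": -1}, {"x": 0, "y": 0.0095, "z": 0, "twist": 0, "grip": -1}, {"x": 0, "y": 0.0095, "z": 0, "twist": 0, "grip": -1}, {"x": 0, "y": 0.0095, "z": 0, "twist": 0, "grip": -1}, {"x": 0, "y": 0.009, "z": 0, "twist": 0, "grip": -1}, {"x": 0, "y": 0.006, "z": -0.005, "twist": 0, "grip": -1}, {"x": 0, "y": 0.006, "z": -0.005, "twist": 0, "grip": -1}, {"x": 0, "y": 0, "z": 0, "twist": 0, "grip": -1}]'

```text
clock: 9.55
eef_pos: [0.5264, 0.3115, 0.0275]
ee_rot: [0.698, 0.112, 0.698, -0.11]
wrist_force: [0.0, 0.0, -0.1]
opening: 0.002
```

Request:
play_rows --commands '[{"x": 0, "y": 0, "z": 0, "twist": 0, "grip": -1}, {"x": 0, "y": 0, "z": 0, "twist": 0, "grip": -1}]'

```text
clock: 9.8
eef_pos: [0.5264, 0.3103, 0.0273]
ee_rot: [0.698, 0.112, 0.698, -0.111]
wrist_force: [-0.2, 0.2, -0.1]
opening: 0.002
```

```bash
python3 g.py 7 wrist
```

```text
9.8 frame tcp [-0.0566  0.1379] z 0.0273 yaw -0.3166 F [-0.2  0.2 -0.1]
```

View pics/wrist_7.png

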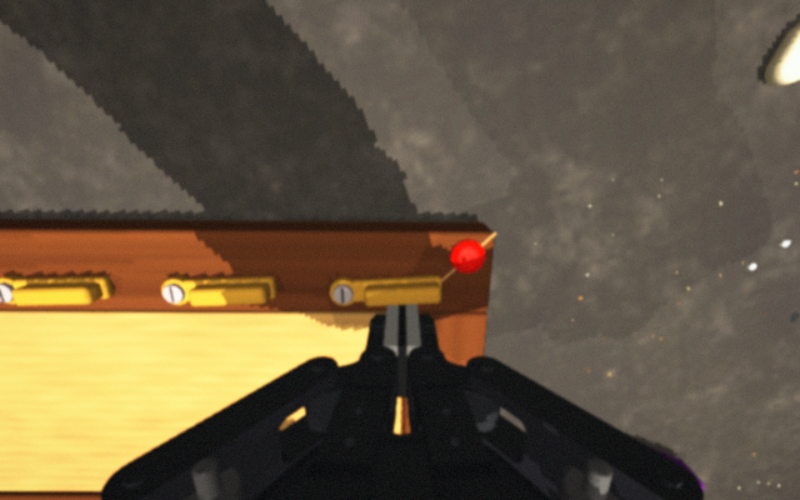

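Button 4, from (340,291) to (440,291), is along the side too. I'll back off slightly, lift clear and check everything.

Request:
play_rows --commands '[{"x": 0, "y": 0, "z": 0.004, "twist": 0, "grip": -1}, {"x": -0.02, "y": 0, "z": 0.002, "twist": 0, "grip": -1}, {"x": -0.04, "y": 0, "z": 0, "twist": 0, "grip": -1}, {"x": -0.05, "y": -0.03, "z": 0.012, "twist": 0, "grip": -1}, {"x": -0.05, "y": -0.05, "z": 0.015, "twist": 0, "grip": -1}, {"x": -0.05, "y": -0.05, "z": 0.015, "twist": 0, "grip": -1}, {"x": 0, "y": 0, "z": 0.01, "twist": 0, "grip": -1}, {"x": 0, "y": 0, "z": 0, "twist": 0, "grip": -1}, {"x": 0, "y": 0, "z": 0, "twist": 0, "grip": -1}]'

```text
clock: 10.98
eef_pos: [0.5405, 0.1832, 0.2219]
ee_rot: [0.697, 0.111, 0.699, -0.112]
wrist_force: [-0.3, -1.0, -1.0]
opening: -0.001
```

```bash
python3 g.py 8 wrist side
```

```text
10.975 frame tcp [-0.0034  0.0216] z 0.2219 yaw -0.3158 F [-0.3 -1.  -1. ]
```

View pics/wrist_8.png

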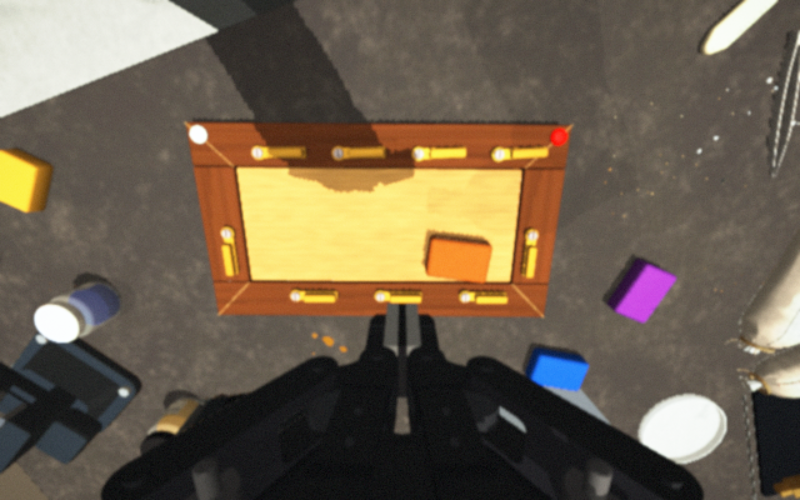

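View pics/side_8.png

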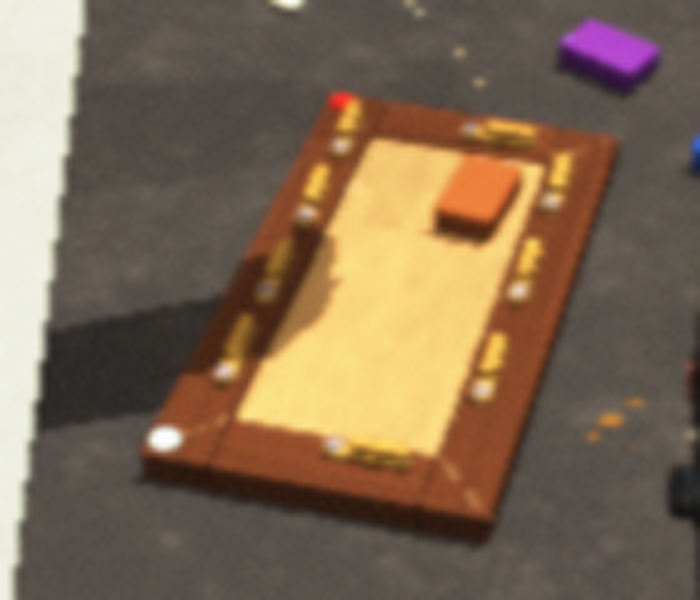

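Both views show all four buttons (wrist row 153, x from 258 to 548) lying along the side with their tips towards the red dot. The block at (459,258) and the board are unmoved, and the hand is clear.

```bash
python3 -c "
from workcell import *
print(sign_off())"
```

```text
the job is handed in; nothing more can be done
None
```

All four turn buttons now lie along the wooden side with their tips towards the red dot, and I've handed the job in; sign-off gave no verdict.

- **Sweep:** I went from the white-dot end to the red-dot end with the fingers shut and the tips about 27–28 mm above the worktop. A wrist picture after each button showed it lying along the side before I went on to the next. The force readings at the end of each move were about 1 N or less.
- **Final check:** The last wrist and side pictures, taken at about 11 s, show the four buttons turned, about 90° from straight in. The board and leather block look unmoved, and the hand is about 0.2 m above the frame. Of the bystanders I only saw some in the final pictures, and I did not measure whether any had moved, but the hand never came near them.
- **Disagreements:**
  - The side-camera and wrist-camera fits of the frame differed by about 3 mm in x and 5 mm in y. I used mostly the wrist fit, corrected by about 1.5 mm from a close view.
  - The detector gave several wrong matches for dots and blocks, so I took those positions from the pictures instead.
- **Refused moves:** The first two move calls were refused because rows lacked some keys; nothing moved.

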